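# Lift the instrument case's lid back onto its stop and lay the tube cutter inside

## Robot

A 6-joint arm with a two-finger parallel gripper is mounted at the origin on a cart in front of the work surface, level with it; the furniture and walls round the work are solid. World frame = base frame: x ahead of the robot, y to its left, z up, the work surface at z = 0. Lengths are in m, angles in rad, forces in N, time in s.
With the tool pointing down it reaches from about 0.35 to 0.975 m from the base axis. Payload 4.9 kg.
Tool frame: the origin (TCP) lies at the very end of the fingers, on their centre line; the grasp point (between the pads) lies 19 mm behind it; z points along the fingers, y is the line along which they close (so a half turn about z gives the same grasp; the last joint's range is limited). The gripper opens to 85 mm and grips with 20 to 120 N. Pads are 22 mm wide; open, the fingers measure 114 mm over their backs; the gripper's body (76 mm by 85 mm) begins 54 mm behind the grasp point. The pads swing forward as they close: fully open they stand 13 mm farther back than shut.
Start: joints at [-1.395, 0.053, 1.613, -0, 1.476, -0.119], TCP at [0.182, -0.598, 0.231] pointing down, gripper open.
Joint ranges: [-3.01, 3.01], [-1.01, 2.22], [0.06, 2.58], [-1.02, 4.17], [0.09, 2.62], [-3.14, 3.14]. Speed limits (rad/s): [2.57, 2.57, 3.14, 3.14, 3.14, 3.14].

## Interface

Orientations are given as a rotation vector (axis times angle).
In Python, from station import ctrl gives the robot as it stands.
- The arm moves only by the tool jog_arm, never from a script. Its argument "plan" is a list of rows, each a list of 7 numbers: the shift along the tool's x, y, z in units of 0.02 m (1.0 is 0.02 m), then the turn, a rotation vector about the tool's x, y, z in units of 45 degrees (1.0 is 45 degrees), then the opening, from -1 (shut) to 1 (fully open). A call has 1 to 8 rows; each row shifts and turns the commanded pose from where the row before left it, along the tool's axes as they then stand; what a row does not reach is not made up. A row lasts 1/10 s, in which the tool goes at most 50 mm and 8.59 degrees, less where a joint would pass 70% of its speed; a pose out of reach is approached as far as the arm can. A call with a number of a shift or a turn outside -1 to 1 is refused whole. A call with a gripper value outside its range is refused whole. The fingers move at their own pace and stop on an object; "grip_force" is the grip in N (left out, the last holds). Time passes only in rows, so rows that do not move let the fingers close. It gives the time, the measured TCP pose, the force, the opening and the grip force at its end, in the units of the state.
- ctrl.get_obs(): the state, without advancing time (a new reading comes with each control period).
- ctrl.get_image(name): name is "side" or "top" or "wrist"; returns (picture, depth): 384x512x3 uint8, red, green, blue; 384x512 float32, m along the optical axis (not along the pixel's ray), 0 where there is no reading.
- ctrl.camera_info(name): a dict with "camera_matrix" (3x3 intrinsics, pixels), "rvec" (rotation vector, rad) and "tvec" (3), from world to camera coordinates, as OpenCV has them; the wrist camera has in their place "T_tool_cam" (4x4, takes a point from camera to tool coordinates, whose origin is the TCP and whose axes are the flange's). Camera axes: x right, y down, z forward; pixel columns grow to the right and rows downward; lengths in m; the calibration is good to about 2 mm. A picture is of the moment at which its call begins: read the wrist's pose just before it. camera_info takes no time and is no camera call.
- ctrl.finish_job(): hands the job in; it is judged then, once.
The state is a dict: "t": time; "q": joint angles; "dq": joint speeds; "effort": joint torques, N m; "tool_pos": TCP position; "tool_rot": TCP orientation; "contact_force": force on the tool from outside, world axes, zero at the start; "wrist_torque": the same for the moment, N m; "opening": finger opening in m; "grip_force": force on a finger pad.
Only numpy, scipy, OpenCV 4.12 (cv2) and the standard library are available. Lean on these libraries where they do the work, as an engineer would, in place of code of your own. Each camera call takes 0.05 s, during which the arm holds its last target. There are 200 camera calls.

## Task

Lift the hinged lid of the grey instrument case right back until it meets its stop and stays there, easing it over without flinging it, forcing it or letting it fall shut. Then set the hand tube cutter down flat inside the case (do not drop it in), and leave the case open with the cutter in it. Leave the other things on the bench where they are.

Things in the scene. Friction and masses are not known exactly. Their poses are not given: they have to be found in the camera images.
- case: the grey instrument case, fixed to the bench: box 160 mm deep (its x), 200 mm wide (its y), 70 mm high to the rim, walls 5 mm. Origin at the centre of its underside, z up; +x points from the front to the hinge side at the back. The rubber-lined inner floor (150 x 190 mm) is 8 mm above the origin. Its yaw differs from start to start
- lid (a joint): angle of the case's lid, rad: 0 shut, growing as it is lifted. Lifted past upright it meets a rubber-cushioned stop (about 1.83), felt as a force rising some 0.5 N per mm at the lip. Lid 0.2 to 0.45 kg; hinge with some drag (0.15 N m), no catch: let go low it falls shut; near or past upright it stays where it is left, so it must be pushed home to the stop
- lip (a point): middle of the lower front edge of the lid's pull lip, moving with the lid. Lip 110 mm wide (case's y), 8 mm thick, underside 71 mm above the bench when shut, overhanging the front wall by 22 mm, so tilted fingers get under it from the front. 192 mm from the hinge axis. The lid is a plate 204 mm wide, 10 mm thick, flat underneath, with no knob. x points from lip to hinge
- hinge_line (a point): middle of the lid's hinge axis, at the case's (90, 0, 70) mm; the axis runs along the case's y. Fixed to the case
- cutter_mid (a point): centre (half-way up) of the hand tube cutter lying flat on the bench: two grips, one black and one orange, 141 mm long (its y), 48 mm wide (its x), 19 mm high; about 36 to 45 mm across both grips at the middle; 0.11 kg. z up
- cutter: the same cutter, origin in its underside, 9 mm below cutter_mid
- timer: bystander, to be left alone: white bench timer, 66 x 68 x 21 mm; origin in its underside
- marker_red: bystander, to be left alone: slim marker pen, 138 x 13 x 16 mm; origin in its underside
- vial: bystander, to be left alone: small brown vial with a black cap, 24 mm across, 54 mm high; origin in its underside

How it is judged:
On the way, in this order (a step that is already met when the one before it is completed fails the run):
1. the lid rests open on its stop, let go (value of joint lid above 1.79 rad and contact force between each of the fingers, the arm and case below 0.5 N), for 0.3 s.
2. the cutter is low inside the open case while still in the fingers (set down, not dropped: its centre less than 45 mm above the case's underside) (value of joint lid above 1.79 rad and contact force between the fingers and cutter above 1 N and x of cutter_mid in the frame of case between -0.075 and 0.075 m and y of cutter_mid in the frame of case between -0.095 and 0.095 m and z of cutter_mid in the frame of case below 0.045 m), for 0.04 s.
At the end, for the whole second after the job is handed in: the lid leans on its stop (joint above 1.79 rad) and the cutter lies at rest flat on the case's floor: its centre inside the walls, less than 30 mm above the case's underside, tilted less than 0.2 rad (value of joint lid above 1.79 rad and x of cutter_mid in the frame of case between -0.075 and 0.075 m and y of cutter_mid in the frame of case between -0.095 and 0.095 m and z of cutter_mid in the frame of case below 0.03 m and angle between cutter_mid's own z axis and vertical below 0.2 rad and linear speed of cutter below 0.02 m/s); the robot touches nothing.
It fails at once if the lid is flung onto its stop (past 1.65 rad faster than 2.0 rad/s) (value of joint lid above 1.65 rad and velocity of joint lid above 2 rad/s).
It fails at once if the lid falls shut (below 0.3 rad faster than 2.0 rad/s) (value of joint lid below 0.3 rad and velocity of joint lid below -2 rad/s).
It fails at once if the case or its lid is forced with more than 45 N (contact force between any of the fingers, the arm and case above 45 N).
It fails at once if a bystander is moved more than 30 mm (distance of any of timer, marker_red, vial from where it was at the start of the episode above 0.03 m).
It also fails if it takes over 67 s, if anything falls off the work surface, if the arm or the gripper's body presses on something with over 40 N, if the wrist force passes 120 N, or if a joint passes its speed limit or range.

## Working session

There is one attempt and no reset: what is moved stays moved. The work goes in short steps, Python scripts to look and compute and a tool call to move; the robot and the scene stay as the last step left them, time stands still between calls to the robot, and variables do not carry over. Pictures are saved under pics/ and viewed, at most 10 in all, crops included, and the job is handed in when it is done.

Besides the shell and the picture viewer there is one more tool, called after ">>>" as a command line: name --pt "numbers of a row" for each row, then --argument value for the rest. jog_arm: Moves the arm, as the interface text tells. Shifts and turns lie within -1 to 1; 1 stands for 0.02 m of shift or 45 degrees of turn. Its arguments: {"type":"object","properties":{"plan":{"type":"array"},"grip_force":{"type":"number"}},"required":["plan"]}

```bash
ls; mkdir -p pics
cat > h.py <<'E'
import numpy as np, cv2
from station import ctrl
from scipy.spatial.transform import Rotation as R
def shot(n,fn):
    im,d=ctrl.get_image(n); cv2.imwrite('pics/'+fn,im[:,:,::-1]); np.save('pics/'+fn+'.npy',d); return im,d
def cloud(n,d):
    ci=ctrl.camera_info(n); K=np.array(ci['camera_matrix'],float)
    v,u=np.mgrid[:d.shape[0],:d.shape[1]]
    P=np.stack([(u-K[0,2])/K[0,0]*d,(v-K[1,2])/K[1,1]*d,d],-1)
    if 'rvec' in ci:
        r=R.from_rotvec(np.ravel(ci['rvec'])).as_matrix(); W=(P-np.ravel(ci['tvec']))@r
    else:
        T=np.array(ci['T_tool_cam']); o=ctrl.get_obs(); A=R.from_rotvec(o['tool_rot']).as_matrix()
        W=(P@T[:3,:3].T+T[:3,3])@A.T+np.array(o['tool_pos'])
    W[d<=0]=np.nan; return W
E
python3 - <<'E'
from h import *
print(ctrl.get_obs())
for n in('top','side'):
    im,d=shot(n,n+'0.png'); W=cloud(n,d); np.save('pics/W_'+n+'.npy',W)
    print(n,ctrl.camera_info(n))
a=cv2.imread('pics/top0.png');b=cv2.imread('pics/side0.png')
E
```

```text
pics
{'t': 0.0, 'q': array([-1.39497836e+00,  5.33607714e-02,  1.61430767e+00,  2.34117097e-06,
        1.47601200e+00, -1.19023749e-01]), 'dq': array([ 0.00066699,  0.00070025,  0.00027452,  0.00010897, -0.00218656,
       -0.00028598]), 'effort': array([ 2.82885139e-04, -3.93683338e+01, -3.70175672e+01, -1.59381507e-04,
        7.02486388e-03,  1.01444238e-05]), 'tool_pos': array([ 0.1814932 , -0.59740718,  0.23005244]), 'tool_rot': array([-3.10545213e+00, -4.61153658e-01,  8.93972584e-05]), 'contact_force': array([ 0.48183593,  0.20930345, -0.10721592]), 'wrist_torque': array([ 0.01822875, -0.02870334,  0.03128522]), 'grip_force': 0.0, 'opening': 0.08575547430716908}
top {'camera_matrix': array([[473.74472074,   0.        , 251.93953807],
       [  0.        , 473.74472074, 187.41287434],
       [  0.        ,   0.        ,   1.        ]]), 'rvec': array([ 2.13004275, -2.15733279,  0.14535414]), 'tvec': array([-0.01190144,  0.50207908,  1.37723577])}
side {'camera_matrix': array([[360.47285742,   0.        , 254.00366183],
       [  0.        , 360.47285742, 192.42655431],
       [  0.        ,   0.        ,   1.        ]]), 'rvec': array([ 0.11536391, -2.5957638 ,  1.64521568]), 'tvec': array([0.51649076, 0.08010381, 1.24704833])}
```

View pics/top0.png

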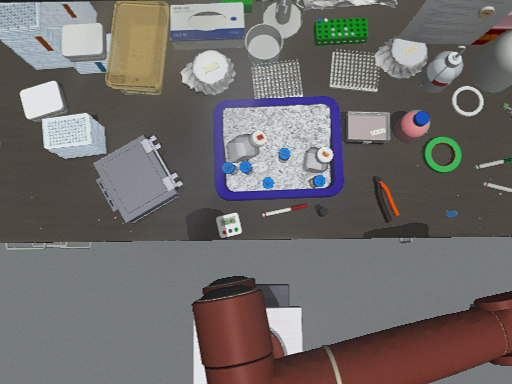

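View pics/side0.png

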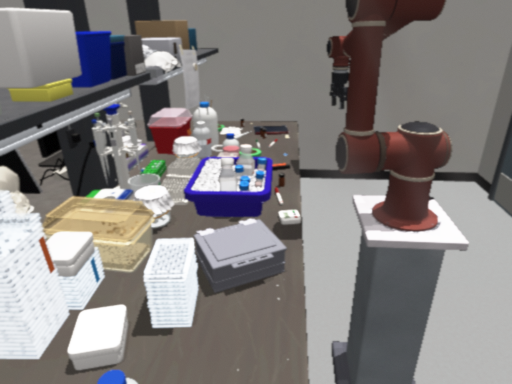

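The top view shows the case near (138,178), the cutter at (387,199), the timer at (229,224), the marker at (285,211) and the vial at (322,211). I'll measure the case and cutter next.

Run:
```python
from h import *
im=cv2.imread('pics/top0.png'); W=np.load('pics/W_top.npy')
c1=cv2.resize(im[125:235,80:200],None,fx=4,fy=4,interpolation=cv2.INTER_CUBIC)
c2=cv2.resize(cv2.imread('pics/side0.png')[210:300,180:300],None,fx=3.2,fy=4.89,interpolation=cv2.INTER_CUBIC)
cv2.imwrite('pics/crop.png',np.hstack([c1[:,:400],c2[:440]]))
m=np.zeros(im.shape[:2],bool); m[125:230,85:190]=1
z=W[...,2]
for lo,hi in((.05,.068),(.068,.078),(.078,.095),(.095,.13)):
    s=m&(z>lo)&(z<hi); p=W[s]; 
    if len(p)>20:
        r=cv2.minAreaRect(p[:,:2].astype(np.float32)); print(lo,hi,len(p),p.mean(0).round(4),np.round(r[0],4),np.round(r[1],4),r[2],np.round(cv2.boxPoints(r),3).tolist())
# cutter
m=np.zeros(im.shape[:2],bool); m[170:225,368:405]=1
s=m&(z>.007)&(z<.04); p=W[s]; r=cv2.minAreaRect(p[:,:2].astype(np.float32))
print('cut',len(p),p.max(0),p.mean(0),r,cv2.boxPoints(r).round(3).tolist())
print('bench z',np.nanmedian(W[200:225,120:210,2][...]),np.nanmedian(W[170:225,345:365,2]))
for n,(v,u) in dict(timer=(224,229),mark=(211,285),vial=(211,322)).items(): print(n,W[v,u])
```

```text
0.05 0.068 114 [0.5456 0.3432 0.0583] [0.5791 0.3377] [0.3095 0.197 ] 33.75448989868164 [[0.3959999978542328, 0.33399999141693115], [0.5049999952316284, 0.17000000178813934], [0.7620000243186951, 0.34200000762939453], [0.652999997138977, 0.5059999823570251]]
0.068 0.078 525 [0.5423 0.3033 0.075 ] [0.5693 0.3426] [0.2933 0.2126] 29.972030639648438 [[0.3889999985694885, 0.3610000014305115], [0.4950000047683716, 0.1770000010728836], [0.7490000128746033, 0.3240000009536743], [0.6430000066757202, 0.5080000162124634]]
0.078 0.095 4090 [0.5279 0.3259 0.0844] [0.5701 0.3418] [0.299  0.2092] 28.621639251708984 [[0.3889999985694885, 0.3619999885559082], [0.48899999260902405, 0.17800000309944153], [0.7509999871253967, 0.32199999690055847], [0.6510000228881836, 0.5049999952316284]]
0.095 0.13 125 [0.638  0.4373 0.1102] [0.5804 0.3856] [0.2172 0.0886] 50.17972183227539 [[0.47699999809265137, 0.3310000002384186], [0.5450000166893005, 0.27399998903274536], [0.6840000152587891, 0.4410000145435333], [0.6159999966621399, 0.4970000088214874]]
cut 462 [ 0.55457663 -0.36920899  0.0292732 ] [ 0.46428935 -0.41494727  0.01555186] ((0.47398656606674194, -0.4236769676208496), (0.10326017439365387, 0.15873350203037262), 86.89236450195312) [[0.3919999897480011, -0.47099998593330383], [0.550000011920929, -0.47999998927116394], [0.5559999942779541, -0.37599998712539673], [0.39800000190734863, -0.36800000071525574]]
bench z 0.0028176423478319806 0.0002905935679211432
timer [0.39482605 0.05167076 0.01908703]
mark [ 0.43286394 -0.11718871  0.00552865]
vial [ 0.42666267 -0.22162402  0.05745659]
```

View pics/crop.png

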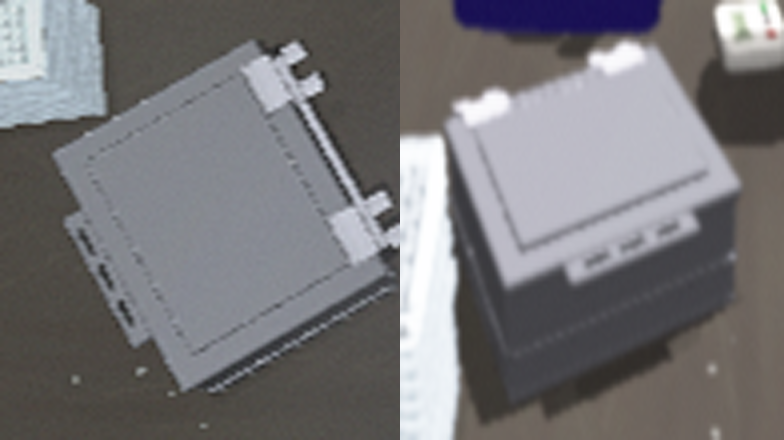

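The lip faces world +y and slightly −x (top image about (107,195)); the hinge brackets are on the right, at about (162,162). Next I'll fit the case and cutter frames.

```bash
cat >> h.py <<'E'
def pix2plane(n,uv,z):
    ci=ctrl.camera_info(n); K=np.array(ci['camera_matrix'],float); r=R.from_rotvec(np.ravel(ci['rvec'])).as_matrix(); t=np.ravel(ci['tvec'])
    uv=np.atleast_2d(np.array(uv,float)); ray=np.c_[(uv-[K[0,2],K[1,2]])/[K[0,0],K[1,1]],np.ones(len(uv))]@r
    c=-r.T@t; return c+ray*((z-c[2])/ray[:,2])[:,None]
E
python3 - <<'E'
from h import *
im=cv2.imread('pics/top0.png'); W=np.load('pics/W_top.npy')
cr=lambda a:np.array(a,float)/4-.4+[80,125]
print('lid z',np.nanmedian(W[165:190,120:145,2]))
C=pix2plane('top',cr([[55,152],[255,42],[390,272],[185,390]]),.081); print(C.round(4), [np.linalg.norm(C[i]-C[(i+1)%4]) for i in range(4)])
L=pix2plane('top',cr([[66,217],[138,347]]),.079); print('lip',L.round(4),L.mean(0),np.linalg.norm(L[0]-L[1]))
H=pix2plane('top',cr([[281,57],[382,228]]),.075); print('hinge bar',H.round(4))
for a,b in((C[0],C[3]),(C[0],C[1]),(L[0],L[1]),H): print(np.degrees(np.arctan2(*(b-a)[[1,0]])))
# lid plane mask
p=W[128:225,88:185].reshape(-1,3)
hsv=cv2.cvtColor(im,cv2.COLOR_BGR2HSV)
# cutter: colour + darkness; refined by height
s=np.zeros(im.shape[:2],bool); s[172:224,370:402]=1
s&=(W[...,2]>.008)|((hsv[...,1]>150)&(hsv[...,2]>120))
n,l,st,ce=cv2.connectedComponentsWithStats(s.astype(np.uint8)); k=1+np.argmax(st[1:,4]); q=pix2plane('top',np.argwhere(l==k)[:,::-1],.014)
r=cv2.minAreaRect(q[:,:2].astype(np.float32)); print('cut',st[k],r,cv2.boxPoints(r).round(3).tolist(),np.percentile(W[l==k][:,2],[10,50,95]))
cv2.imwrite('pics/cut.png',np.hstack([cv2.resize(im[165:230,360:412],None,fx=7,fy=7,interpolation=cv2.INTER_CUBIC),cv2.resize(np.where((l==k)[...,None],im,0)[165:230,360:412],None,fx=7,fy=7,interpolation=0)]))
E
```

```text
lid z 0.08587872058769014
[[0.5747 0.4431 0.081 ]
 [0.655  0.2987 0.081 ]
 [0.4831 0.1976 0.081 ]
 [0.3999 0.3436 0.081 ]] [np.float64(0.16525465631812442), np.float64(0.1993625942732247), np.float64(0.16810564119204358), np.float64(0.20113666431461372)]
lip [[0.5269 0.4341 0.079 ]
 [0.4314 0.3788 0.079 ]] [0.47913087 0.4064475  0.079     ] 0.1102986770553962
hinge bar [[0.6449 0.2807 0.075 ]
 [0.5163 0.2047 0.075 ]]
-150.35027608461357
-60.930042401348686
-149.94873493864483
-149.43402354745947
cut [373 177  27  46 466] ((0.4665444791316986, -0.41494715213775635), (0.13883738219738007, 0.0493619441986084), 20.529359817504883) [[0.3930000066757202, -0.41600000858306885], [0.4099999964237213, -0.4620000123977661], [0.5400000214576721, -0.414000004529953], [0.5230000019073486, -0.367000013589859]] [0.0094743  0.01558479 0.02268857]
```

View pics/cut.png

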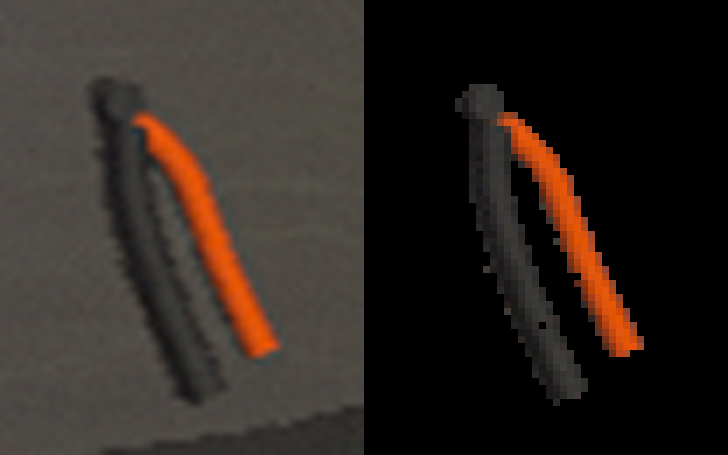

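The cutter lies with its head up-left at crop (110,95), black grip ending at (200,395) and orange grip at (262,350). Its centre is about (0.467,−0.415) and its long axis is 20° from world x. Now I'll plan the approach.

```bash
cat >> h.py <<'E'
from scipy.spatial.transform import Slerp
XC=np.array([np.cos(np.radians(-60.2)),np.sin(np.radians(-60.2)),0]); YC=np.array([-XC[1],XC[0],0]); Z=np.array([0,0,1.])
O=np.array([.5305,.3188,0])
def cw(x,z,y=0): return O+XC*x+YC*y+Z*z
def rot(beta,s=-1):
    b=np.radians(beta); d=XC*np.sin(b)-Z*np.cos(b); n=XC*np.cos(b)+Z*np.sin(b); y=s*n
    return np.c_[np.cross(y,d),y,d]
def now():
    o=ctrl.get_obs(); return np.array(o['tool_pos']),R.from_rotvec(o['tool_rot']).as_matrix(),o
def case_xyz(p): q=p-O; return np.array([q@XC,q@YC,q[2]])
def rows(p0,A0,way,op):
    """way: list of (pos,R,nrows); prints jog rows"""
    out=[]
    for p1,A1,n in way:
        S=Slerp([0,1],R.from_matrix([A0,A1])); ps=[p0+(p1-p0)*k/n for k in range(n+1)]; Rs=S(np.linspace(0,1,n+1))
        for k in range(n):
            out.append([*(Rs[k].inv().apply(ps[k+1]-ps[k])/.02),*((Rs[k].inv()*Rs[k+1]).as_rotvec()/(np.pi/4)),op])
        p0,A0=p1,A1
    out=np.array(out).round(3); print('max',abs(out[:,:3]).max(),abs(out[:,3:6]).max())
    for i in range(0,len(out),8): print([[float(x) for x in r] for r in out[i:i+8]])
E
python3 - <<'E'
from h import *
p,A,o=now()
D=rot(0)
print(A.round(2),D.round(2))
rows(p,A,[(np.array([.46,-.33,.30]),A,22),(np.array([.50,.12,.30]),D,24)],-.05)
b=np.radians(50);d=XC*np.sin(b)-Z*np.cos(b);n=XC*np.cos(b)+Z*np.sin(b)
c=cw(-.102,.071); print('pre',c-.06*d+.018*n, 'in',c+.019*d+.018*n)
E
```

```text
[[ 0.96  0.29 -0.  ]
 [ 0.29 -0.96  0.  ]
 [ 0.   -0.   -1.  ]] [[-0.87 -0.5   0.  ]
 [-0.5   0.87 -0.  ]
 [ 0.   -0.   -1.  ]]
max 0.941 0.155
[[0.782, -0.398, -0.158, 0.0, 0.0, 0.0, -0.05], [0.782, -0.398, -0.158, 0.0, 0.0, 0.0, -0.05], [0.782, -0.398, -0.158, 0.0, 0.0, 0.0, -0.05], [0.782, -0.398, -0.158, 0.0, 0.0, 0.0, -0.05], [0.782, -0.398, -0.158, 0.0, 0.0, 0.0, -0.05], [0.782, -0.398, -0.158, 0.0, 0.0, 0.0, -0.05], [0.782, -0.398, -0.158, 0.0, 0.0, 0.0, -0.05], [0.782, -0.398, -0.158, 0.0, 0.0, 0.0, -0.05]]
[[0.782, -0.398, -0.158, 0.0, 0.0, 0.0, -0.05], [0.782, -0.398, -0.158, 0.0, 0.0, 0.0, -0.05], [0.782, -0.398, -0.158, 0.0, 0.0, 0.0, -0.05], [0.782, -0.398, -0.158, 0.0, 0.0, 0.0, -0.05], [0.782, -0.398, -0.158, 0.0, 0.0, 0.0, -0.05], [0.782, -0.398, -0.158, 0.0, 0.0, 0.0, -0.05], [0.782, -0.398, -0.158, 0.0, 0.0, 0.0, -0.05], [0.782, -0.398, -0.158, 0.0, 0.0, 0.0, -0.05]]
[[0.782, -0.398, -0.158, 0.0, 0.0, 0.0, -0.05], [0.782, -0.398, -0.158, 0.0, 0.0, 0.0, -0.05], [0.782, -0.398, -0.158, 0.0, 0.0, 0.0, -0.05], [0.782, -0.398, -0.158, 0.0, 0.0, 0.0, -0.05], [0.782, -0.39
[... 635 characters left out ...]
, -0.545, 0.001, -0.0, 0.0, 0.155, -0.05], [-0.828, -0.448, 0.001, -0.0, 0.0, 0.155, -0.05], [-0.876, -0.344, 0.001, -0.0, 0.0, 0.155, -0.05], [-0.911, -0.236, 0.001, -0.0, 0.0, 0.155, -0.05], [-0.933, -0.123, 0.001, -0.0, 0.0, 0.155, -0.05], [-0.941, -0.009, 0.001, -0.0, 0.0, 0.155, -0.05], [-0.935, 0.105, 0.001, -0.0, 0.0, 0.155, -0.05]]
[[-0.916, 0.217, 0.0, -0.0, 0.0, 0.155, -0.05], [-0.883, 0.327, 0.0, -0.0, 0.0, 0.155, -0.05], [-0.837, 0.431, 0.0, -0.0, 0.0, 0.155, -0.05], [-0.778, 0.529, 0.0, -0.0, 0.0, 0.155, -0.05], [-0.708, 0.62, 0.0, -0.0, 0.0, 0.155, -0.05], [-0.628, 0.701, 0.0, -0.0, 0.0, 0.155, -0.05]]
pre [0.46271648 0.43715669 0.12335606] in [0.49279211 0.38464169 0.07257584]
```

Run:
```python
from h import *
p,A,o=now()
D=rot(0,1)
rows(p,A,[(np.array([.46,-.33,.30]),A,1),(np.array([.46,-.33,.30]),D,1),(np.array([.50,.12,.30]),D,1)],-.05)
```

```text
max 18.531 0.287
[[17.211, -8.757, -3.471, 0.0, 0.0, 0.0, -0.05], [0.0, 0.0, 0.0, -0.002, -0.001, -0.287, -0.05], [12.917, -18.531, 0.0, 0.0, 0.0, 0.0, -0.05]]
```

>>> jog_arm --pt "0.78 -0.4 -0.16 0 0 0 0" --pt "0.78 -0.4 -0.16 0 0 0 0" --pt "0.78 -0.4 -0.16 0 0 0 0" --pt "0.78 -0.4 -0.16 0 0 0 0" --pt "0.78 -0.4 -0.16 0 0 0 0" --pt "0.78 -0.4 -0.16 0 0 0 0" --pt "0.78 -0.4 -0.16 0 0 0 0" --pt "0.78 -0.4 -0.16 0 0 0 0"

```text
t: 0.9
tool_pos: [0.2835, -0.4994, 0.2573]
tool_rot: [3.107, 0.462, 0.0]
contact_force: [-0.4, 0.5, -0.2]
opening: 0.0424
grip_force: 0.0
```

>>> jog_arm --pt "0.78 -0.4 -0.16 0 0 0 0" --pt "0.78 -0.4 -0.16 0 0 0 0" --pt "0.78 -0.4 -0.16 0 0 0 0" --pt "0.78 -0.4 -0.16 0 0 0 0" --pt "0.78 -0.4 -0.16 0 0 0 0" --pt "0.78 -0.4 -0.16 0 0 0 0" --pt "0.78 -0.4 -0.16 0 0 0 0" --pt "0.78 -0.4 -0.16 0 0 0 0"

```text
t: 1.7
tool_pos: [0.3842, -0.4019, 0.2828]
tool_rot: [-3.108, -0.461, 0.0]
contact_force: [0.7, 0.3, 0.7]
opening: 0.043
grip_force: 0.0
```

>>> jog_arm --pt "0.78 -0.4 -0.16 0 0 0 0" --pt "0.78 -0.4 -0.16 0 0 0 0" --pt "0.78 -0.4 -0.16 0 0 0 0" --pt "0.78 -0.4 -0.16 0 0 0 0" --pt "0.78 -0.4 -0.16 0 0 0 0" --pt "0.78 -0.4 -0.16 0 0 0 0"

```text
t: 2.3
tool_pos: [0.4597, -0.3287, 0.302]
tool_rot: [3.108, 0.461, -0.0]
contact_force: [0.6, -0.2, 0.4]
opening: 0.0427
grip_force: 0.0
```

>>> jog_arm --pt "0.4 -0.8 0 0 0 -0.14 0" --pt "0.45 -0.8 0 0 0 -0.147 0" --pt "0.54 -0.77 0 0 0 0 0" --pt "0.54 -0.77 0 0 0 0 0" --pt "0.54 -0.77 0 0 0 0 0" --pt "0.54 -0.77 0 0 0 0 0" --pt "0.54 -0.77 0 0 0 0 0" --pt "0.54 -0.77 0 0 0 0 0"

```text
t: 3.1
tool_pos: [0.4741, -0.1801, 0.3018]
tool_rot: [3.037, 0.805, 0.0]
contact_force: [0.0, -0.9, -0.2]
opening: 0.0427
grip_force: 0.0
```

>>> jog_arm --pt "0.54 -0.77 0 0 0 0 0" --pt "0.54 -0.77 0 0 0 0 0" --pt "0.54 -0.77 0 0 0 0 0" --pt "0.54 -0.77 0 0 0 0 0" --pt "0.54 -0.77 0 0 0 0 0" --pt "0.54 -0.77 0 0 0 0 0" --pt "0.54 -0.77 0 0 0 0 0" --pt "0.54 -0.77 0 0 0 0 0"

```text
t: 3.9
tool_pos: [0.4876, -0.0303, 0.3018]
tool_rot: [3.037, 0.805, 0.0]
contact_force: [0.1, 0.8, -0.6]
opening: 0.0429
grip_force: 0.0
```

>>> jog_arm --pt "0.54 -0.77 0 0 0 0 0" --pt "0.54 -0.77 0 0 0 0 0" --pt "0.54 -0.77 0 0 0 0 0" --pt "0.54 -0.77 0 0 0 0 0" --pt "0.54 -0.77 0 0 0 0 0" --pt "0.54 -0.77 0 0 0 0 0" --pt "0.54 -0.77 0 0 0 0 0" --pt "0.54 -0.77 0 0 0 0 0"

```text
t: 4.7
tool_pos: [0.5011, 0.1195, 0.3018]
tool_rot: [3.037, 0.805, 0.0]
contact_force: [0.3, 0.3, 0.8]
opening: 0.0427
grip_force: 0.0
```

Run:
```python
from h import *
p,A,o=now(); print(p,o['q'],o['t'])
B=rot(50,1)
b=np.radians(50);d=B[:,2];n=B[:,1];c=cw(-.102,.071)
pre=c-.07*d+.02*n
mid=pre+[0,0,.14]
rows(p,A,[(mid,B,18),(pre,B,7)],0)
```

```text
[0.50111017 0.11950045 0.30180089] [ 8.95488570e-02 -2.45484419e-01  1.77478320e+00  2.77336396e-05
  1.61204190e+00  1.14219366e+00] 4.7
max 0.841 0.062
[[0.344, -0.837, 0.085, -0.062, 0.0, -0.0, 0.0], [0.344, -0.84, 0.044, -0.062, 0.0, -0.0, 0.0], [0.344, -0.841, 0.003, -0.062, 0.0, -0.0, 0.0], [0.345, -0.84, -0.037, -0.062, 0.0, -0.0, 0.0], [0.345, -0.838, -0.078, -0.062, 0.0, -0.0, 0.0], [0.345, -0.833, -0.119, -0.062, 0.0, -0.0, 0.0], [0.345, -0.826, -0.159, -0.062, 0.0, -0.0, 0.0], [0.345, -0.817, -0.199, -0.062, 0.0, -0.0, 0.0]]
[[0.345, -0.807, -0.238, -0.062, 0.0, -0.0, 0.0], [0.345, -0.794, -0.277, -0.062, 0.0, -0.0, 0.0], [0.345, -0.78, -0.315, -0.062, 0.0, -0.0, 0.0], [0.345, -0.764, -0.352, -0.062, 0.0, -0.0, 0.0], [0.345, -0.746, -0.389, -0.062, 0.0, -0.0, 0.0], [0.346, -0.726, -0.425, -0.062, 0.0, -0.0, 0.0], [0.346, -0.704, -0.459, -0.062, 0.0, -0.0, 0.0], [0.346, -0.681, -0.493, -0.062, 0.0, -0.0, 0.0]]
[[0.346, -0.657, -0.525, -0.062, 0.0, -0.0, 0.0], [0.346, -0.63, -0.556, -0.062, 0.0, -0.0, 0.0], [-0.0, -0.766, 0.643, 0.0, 0.0, 0.0, 0.0], [-0.0, -0.766, 0.643, 0.0, 0.0, 0.0, 0.0], [-0.0, -0.766, 0.643, 0.0, 0.0, 0.0, 0.0], [-0.0, -0.766, 0.643, 0.0, 0.0, 0.0, 0.0], [-0.0, -0.766, 0.643, 0.0, 0.0, 0.0, 0.0], [-0.0, -0.766, 0.643, 0.0, 0.0, 0.0, 0.0]]
[[-0.0, -0.766, 0.643, 0.0, 0.0, 0.0, 0.0]]
```

>>> jog_arm --pt "0.34 -0.84 0.08 -0.062 0 0 0" --pt "0.34 -0.84 0.04 -0.062 0 0 0" --pt "0.34 -0.84 0 -0.062 0 0 0" --pt "0.35 -0.84 -0.04 -0.062 0 0 0" --pt "0.35 -0.84 -0.08 -0.062 0 0 0" --pt "0.35 -0.83 -0.12 -0.062 0 0 0" --pt "0.35 -0.83 -0.16 -0.062 0 0 0" --pt "0.35 -0.82 -0.2 -0.062 0 0 0"

```text
t: 5.5
tool_pos: [0.4822, 0.2633, 0.2887]
tool_rot: [2.668, 0.707, 0.143]
contact_force: [0.2, -0.3, -0.1]
opening: 0.0427
grip_force: 0.0
```

>>> jog_arm --pt "0.345 -0.81 -0.24 -0.062 0 0 0" --pt "0.345 -0.79 -0.28 -0.062 0 0 0" --pt "0.345 -0.78 -0.32 -0.062 0 0 0" --pt "0.345 -0.76 -0.35 -0.062 0 0 0" --pt "0.345 -0.75 -0.39 -0.062 0 0 0" --pt "0.345 -0.73 -0.43 -0.062 0 0 0" --pt "0.345 -0.7 -0.46 -0.062 0 0 0" --pt "0.345 -0.68 -0.49 -0.062 0 0 0"

```text
t: 6.3
tool_pos: [0.4634, 0.4069, 0.2749]
tool_rot: [2.296, 0.609, 0.254]
contact_force: [0.1, 1.1, 0.0]
opening: 0.0426
grip_force: 0.0
```

Run:
```python
from h import *
p,A,o=now(); print(p,o['q'],o['t'],np.degrees(np.arccos(-A[2,2])))
B=rot(50,1)
d=B[:,2];n=B[:,1];c=cw(-.102,.071)
pre=c-.07*d+.02*n
rows(p,A,[(pre,B,9)],0)
```

```text
[0.46338194 0.40693614 0.27489783] [ 0.89795645  0.21066547  1.50292805 -0.72435323  1.72603768  1.94579171] 6.3 44.733627624671264
max 0.725 0.013
[[0.078, -0.692, 0.438, -0.013, -0.0, -0.0, 0.0], [0.078, -0.696, 0.431, -0.013, -0.0, -0.0, 0.0], [0.078, -0.7, 0.424, -0.013, -0.0, -0.0, 0.0], [0.079, -0.705, 0.417, -0.013, -0.0, -0.0, 0.0], [0.079, -0.709, 0.409, -0.013, -0.0, -0.0, 0.0], [0.079, -0.713, 0.402, -0.013, -0.0, -0.0, 0.0], [0.079, -0.717, 0.395, -0.013, -0.0, -0.0, 0.0], [0.08, -0.721, 0.387, -0.013, -0.0, -0.0, 0.0]]
[[0.08, -0.725, 0.38, -0.013, -0.0, -0.0, 0.0]]
```

Run:
```python
from h import *
p,A,o=now()
B=rot(45,1)
d=B[:,2];n=B[:,1];c=cw(-.102,.071)
pre=c-.045*d+.022*n; print(pre)
rows(p,A,[(pre,B,8),(c+.017*d+.022*n,B,6)],0)
```

```text
[0.47172614 0.42142494 0.11837615]
max 0.729 0.001
[[0.088, -0.726, 0.658, -0.001, -0.0, -0.0, 0.0], [0.088, -0.726, 0.658, -0.001, -0.0, -0.0, 0.0], [0.088, -0.727, 0.657, -0.001, -0.0, -0.0, 0.0], [0.089, -0.727, 0.657, -0.001, -0.0, -0.0, 0.0], [0.089, -0.728, 0.656, -0.001, -0.0, -0.0, 0.0], [0.089, -0.728, 0.656, -0.001, -0.0, -0.0, 0.0], [0.09, -0.728, 0.655, -0.001, -0.0, -0.0, 0.0], [0.09, -0.729, 0.655, -0.001, -0.0, -0.0, 0.0]]
[[0.0, 0.0, 0.517, 0.0, 0.0, 0.0, 0.0], [-0.0, -0.0, 0.517, 0.0, 0.0, 0.0, 0.0], [-0.0, -0.0, 0.517, 0.0, 0.0, 0.0, 0.0], [0.0, 0.0, 0.517, 0.0, 0.0, 0.0, 0.0], [0.0, 0.0, 0.517, 0.0, 0.0, 0.0, 0.0], [-0.0, -0.0, 0.517, 0.0, 0.0, 0.0, 0.0]]
```

>>> jog_arm --pt "0.09 -0.75 0.66 0 0 0 0" --pt "0.09 -0.75 0.66 0 0 0 0" --pt "0.09 -0.75 0.66 0 0 0 0" --pt "0.09 -0.75 0.66 0 0 0 0" --pt "0.09 -0.75 0.66 0 0 0 0" --pt "0.09 -0.75 0.66 0 0 0 0" --pt "0.09 -0.75 0.66 0 0 0 0" --pt "0.09 -0.75 0.66 0 0 0 0"

```text
t: 7.1
tool_pos: [0.4714, 0.4225, 0.1136]
tool_rot: [2.297, 0.611, 0.251]
contact_force: [1.0, 0.8, 1.0]
opening: 0.0429
grip_force: 0.0
```

Run:
```python
from h import *
p,A,o=now(); print(p,o['q'],o['t'],case_xyz(p))
B=rot(45,1)
d=B[:,2];n=B[:,1];c=cw(-.102,.071)
print('rel corner d,n', (p-c)@d,(p-c)@n)
shot('side','s1.png'); im=cv2.imread('pics/s1.png')
w=ctrl.get_image('wrist')[0][:,:,::-1]
cv2.imwrite('pics/s1c.png',np.hstack([cv2.resize(im[170:310,150:320],(486,400),interpolation=cv2.INTER_CUBIC),cv2.resize(w,(310,400))]))
```

```text
[0.47139087 0.42246504 0.11359524] [ 0.90216638  0.40390611  1.55161719 -0.71029034  1.54669294  2.10586289] 7.1 [-0.11933264  0.00022596  0.11359524]
rel corner d,n -0.04237540842604157 0.017863357929195866
```

View pics/s1c.png

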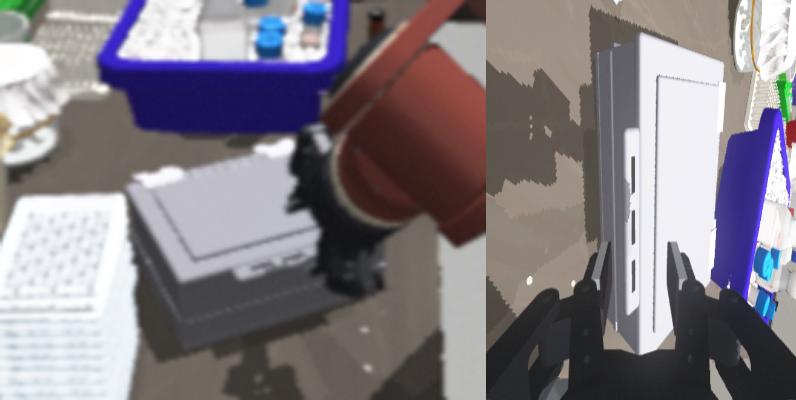

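Run:
```python
from h import *
p,A,o=now(); ci=ctrl.camera_info('wrist'); T=ci['T_tool_cam']; K=ci['camera_matrix']
def proj(w):
    c=T[:3,:3].T@((A.T@(w-p))-T[:3,3]); u=K@c/c[2]; return (u[:2]*[310/512,400/384]+[486,0]).round(0)
for k,w in dict(tcp=p,lipA=cw(-.102,.079,-.055),lipB=cw(-.102,.079,.055),lidA=cw(-.084,.081,-.102),lidB=cw(-.084,.081,.102),c=cw(-.102,.071)).items(): print(k,proj(w))
im,d=ctrl.get_image('wrist'); W=cloud('wrist',d)
g=cv2.cvtColor(im,cv2.COLOR_RGB2HSV)
q=(W-O); x=q@XC;y=q@YC;z=W[...,2]
for a in(-.115,-.11,-.105,-.1,-.095,-.09,-.085,-.08,-.07,-.03): 
    s=(abs(x-a)<.0025)&(z>.06)&(z<.1)&(y>-.15); print(a,s.sum(),np.percentile(y[s],[2,98]).round(3) if s.sum() else '',np.median(z[s]).round(4) if s.sum() else '')
```

```text
tcp [639. 261.]
lipA [628. 317.]
lipB [627. 129.]
lidA [642. 369.]
lidB [644.  33.]
c [622. 227.]
-0.115 0  
-0.11 0  
-0.105 1773 [-0.048  0.055] 0.0787
-0.1 1306 [-0.048  0.056] 0.0808
-0.095 962 [-0.049  0.056] 0.0809
-0.09 2878 [-0.084  0.101] 0.0807
-0.085 2999 [-0.088  0.101] 0.0824
-0.08 1780 [-0.088  0.101] 0.0828
-0.07 2843 [-0.086  0.098] 0.0837
-0.03 826 [-0.094  0.101] 0.0873
```

The wrist view confirms the fit: the lip spans y ±0.055, its front is at about −0.104 and its top at 0.080. The fingers straddle it, so I'll insert now.

>>> jog_arm --pt "0 0 0.5 0 0 0 0" --pt "0 0 0.5 0 0 0 0" --pt "0 0 0.5 0 0 0 0" --pt "0 0 0.5 0 0 0 0" --pt "0 0 0.5 0 0 0 0" --pt "0 0 0.4 0 0 0 0" --pt "0 0 0 0 0 0 0"

```text
t: 7.95
tool_pos: [0.4913, 0.3857, 0.0727]
tool_rot: [2.296, 0.611, 0.248]
contact_force: [-0.8, -0.2, -0.8]
opening: 0.043
grip_force: 0.0
```

```bash
cat >> h.py <<'E'
H=cw(.09,.07)
def lidpose(th,s,off,beta):
    """corner of lip at lid angle th deg; TCP s beyond corner along d, off along n"""
    t=np.radians(th); r=np.array([-.192,.001]); c=H+XC*(r[0]*np.cos(t)+r[1]*np.sin(t))+Z*(-r[0]*np.sin(t)+r[1]*np.cos(t))
    B=rot(beta,1); return c+s*B[:,2]+off*B[:,1],B
E
python3 - <<'E'
from h import *
p,A,o=now(); print(o['q'],o['contact_force'])
c=lidpose(0,0,0,45)[0];B=A;print((p-c)@B[:,2],(p-c)@B[:,1])
way=[]
for th in range(4,45,4): way.append((*lidpose(th,.015,.0205,45),1))
rows(p,A,way,0)
E
```

```text
[ 0.84551901  0.41931761  1.61041204 -0.73377629  1.45897566  2.11506462] [-0.78328376 -0.23503175 -0.806451  ]
0.015963620494319878 0.018609458295049106
max 0.669 0.007
[[0.034, 0.589, -0.511, -0.007, 0.003, 0.001, 0.0], [0.0, 0.523, -0.419, 0.0, 0.0, 0.0, 0.0], [-0.0, 0.551, -0.381, 0.0, 0.0, 0.0, 0.0], [0.0, 0.576, -0.342, 0.0, 0.0, 0.0, 0.0], [-0.0, 0.599, -0.301, 0.0, 0.0, 0.0, 0.0], [0.0, 0.618, -0.259, 0.0, 0.0, 0.0, 0.0], [0.0, 0.635, -0.215, 0.0, 0.0, 0.0, 0.0], [-0.0, 0.648, -0.17, 0.0, 0.0, 0.0, 0.0]]
[[-0.0, 0.658, -0.124, 0.0, 0.0, 0.0, 0.0], [-0.0, 0.666, -0.078, 0.0, 0.0, 0.0, 0.0], [0.0, 0.669, -0.032, 0.0, 0.0, 0.0, 0.0]]
```

>>> jog_arm --pt "0 0.4 -0.3 0 0 0 0" --pt "0 0.55 -0.45 0 0 0 0" --pt "0 0.55 -0.38 0 0 0 0" --pt "0 0.58 -0.34 0 0 0 0"

```text
t: 8.35
tool_pos: [0.4958, 0.3798, 0.126]
tool_rot: [2.298, 0.611, 0.252]
contact_force: [-3.6, 0.1, -1.7]
opening: 0.0428
grip_force: 1.6
```

>>> jog_arm --pt "0 0.6 -0.3 0 0 0 0" --pt "0 0.62 -0.26 0 0 0 0" --pt "0 0.64 -0.22 0 0 0 0" --pt "0 0.65 -0.17 0 0 0 0"

```text
t: 8.75
tool_pos: [0.5078, 0.3598, 0.1747]
tool_rot: [2.297, 0.611, 0.253]
contact_force: [-2.2, 3.0, -0.6]
opening: 0.0428
grip_force: 1.4
```

Run:
```python
from h import *
p,A,o=now(); print(o['q'],o['contact_force'])
for th in range(24,36,2):
    c,B=lidpose(th,0,0,45); print(th,(p-c)@A[:,2],(p-c)@A[:,1])
im,d=shot('side','s2.png'); w,dw=ctrl.get_image('wrist')
cv2.imwrite('pics/s2c.png',np.hstack([cv2.resize(im[150:310,140:320],(450,400))[:,:,::-1],cv2.resize(w[:,:,::-1],(340,400))]))
W=cloud('wrist',dw)-O; x=W@XC;y=W@YC;z=W[...,2]; s=(abs(y)<.1)&(x<.05)&(x>-.1)&(z>.09)&(z<.3)&(abs(y)>.03)
q=np.polyfit(x[s],z[s],1); print('lid slope deg',np.degrees(np.arctan(-q[0])),s.sum())
```

```text
[ 0.80164936  0.26901637  1.60867923 -0.74188845  1.5404812   1.9840633 ] [-2.18925885  3.03972806 -0.60469555]
24 0.008492604710651596 0.04516025010079197
26 0.010791952487208581 0.03886523191429693
28 0.01287020670521281 0.03249380206931435
30 0.014724835332030195 0.026053723171667046
32 0.016353578788362536 0.01955284146547346
34 0.017754452701197132 0.01299907727370868
lid slope deg 28.003234680825713 13707
```

View pics/s2c.png

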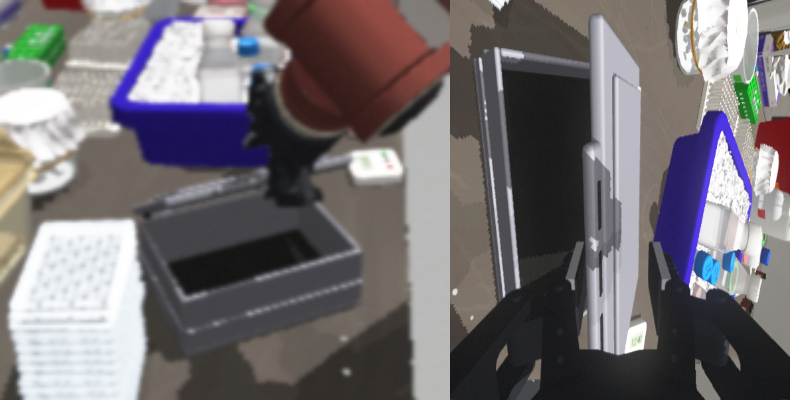

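The lid is at about 30°, caged between the fingers. I'll continue along the arc, turning the tool with the lid.

Run:
```python
from h import *
p,A,o=now()
way=[(*lidpose(th,.015,.0205,min(45,90-th)),1) for th in range(36,102,4)]
rows(p,A,way,0)
```

```text
max 0.669 0.089
[[-0.062, 0.636, -0.183, -0.007, -0.003, -0.005, 0.0], [-0.0, 0.666, -0.078, 0.0, 0.0, 0.0, 0.0], [0.0, 0.669, -0.032, 0.0, 0.0, 0.0, 0.0], [0.0, 0.629, 0.068, 0.067, 0.0, -0.0, 0.0], [-0.0, 0.615, 0.097, 0.089, 0.0, -0.0, 0.0], [-0.0, 0.615, 0.097, 0.089, -0.0, 0.0, 0.0], [-0.0, 0.615, 0.097, 0.089, 0.0, -0.0, 0.0], [0.0, 0.615, 0.097, 0.089, 0.0, -0.0, 0.0]]
[[-0.0, 0.615, 0.097, 0.089, 0.0, -0.0, 0.0], [-0.0, 0.615, 0.097, 0.089, 0.0, 0.0, 0.0], [-0.0, 0.615, 0.097, 0.089, 0.0, -0.0, 0.0], [0.0, 0.615, 0.097, 0.089, -0.0, 0.0, 0.0], [-0.0, 0.615, 0.097, 0.089, -0.0, -0.0, 0.0], [0.0, 0.615, 0.097, 0.089, -0.0, -0.0, 0.0], [0.0, 0.615, 0.097, 0.089, 0.0, 0.0, 0.0], [-0.0, 0.615, 0.097, 0.089, -0.0, 0.0, 0.0]]
[[0.0, 0.615, 0.097, 0.089, 0.0, 0.0, 0.0]]
```

>>> jog_arm --pt "-0.03 0.6 -0.17 0 0 0 0" --pt "-0.03 0.66 -0.08 0 0 0 0" --pt "0 0.67 -0.03 0 0 0 0" --pt "0 0.63 0.07 0.067 0 0 0" --pt "0 0.61 0.1 0.089 0 0 0" --pt "0 0.61 0.1 0.089 0 0 0"

```text
t: 9.45
tool_pos: [0.5334, 0.311, 0.2253]
tool_rot: [2.483, 0.661, 0.198]
contact_force: [-0.6, 0.2, -1.3]
opening: 0.0428
grip_force: 0.9
```

>>> jog_arm --pt "0 0.61 0.1 0.089 0 0 0" --pt "0 0.61 0.1 0.089 0 0 0" --pt "0 0.61 0.1 0.089 0 0 0" --pt "0 0.61 0.1 0.089 0 0 0" --pt "0 0.61 0.1 0.089 0 0 0"

```text
t: 9.95
tool_pos: [0.563, 0.2594, 0.2432]
tool_rot: [2.815, 0.749, 0.09]
contact_force: [-1.2, 1.0, -1.3]
opening: 0.0428
grip_force: 0.6
```

Run:
```python
from h import *
p,A,o=now(); print(o['q'],o['contact_force'],o['opening'])
b=np.degrees(np.arctan2(A[:,2]@XC,-A[2,2])); print('beta',b)
for th in range(68,92,4):
    c,B=lidpose(th,0,0,b); print(th,(p-c)@A[:,2],(p-c)@A[:,1])
way=[(*lidpose(th,.015,.0205,90-th),1) for th in (80,84,88,92,95,98,100,102)]
rows(p,A,way,0)
```

```text
[ 0.41652154  0.03218885  1.62695646 -0.23534501  1.45977441  1.49087396] [-1.23604411  0.95454399 -1.33645844] 0.04280158268517399
beta 13.47935511828555
68 0.01636659099881799 0.0461650970457624
72 0.01781912280417192 0.03284245831065684
76 0.018338776418160892 0.019450949079736247
80 0.017923020140613095 0.0060558114398640076
84 0.016573879494320896 -0.0072776948448530976
88 0.014297927356898003 -0.02048461027207518
max 0.675 0.089
[[0.066, 0.675, -0.085, 0.077, -0.001, -0.0, 0.0], [-0.0, 0.615, 0.097, 0.089, -0.0, -0.0, 0.0], [0.0, 0.615, 0.097, 0.089, -0.0, -0.0, 0.0], [0.0, 0.615, 0.097, 0.089, 0.0, 0.0, 0.0], [-0.0, 0.462, 0.068, 0.067, -0.0, 0.0, 0.0], [-0.0, 0.462, 0.068, 0.067, 0.0, 0.0, 0.0], [0.0, 0.308, 0.043, 0.044, -0.0, 0.0, 0.0], [-0.0, 0.308, 0.043, 0.044, -0.0, -0.0, 0.0]]
```

>>> jog_arm --pt "0 0.6 -0.05 0.08 0 0 0" --pt "0 0.6 0.1 0.089 0 0 0" --pt "0 0.6 0.1 0.089 0 0 0" --pt "0 0.6 0.1 0.089 0 0 0" --pt "0 0.46 0.07 0.067 0 0 0" --pt "0 0.46 0.07 0.067 0 0 0" --pt "0 0.3 0.04 0.044 0 0 0" --pt "0 0.3 0.04 0.044 0 0 0"

```text
t: 10.75
tool_pos: [0.6014, 0.1915, 0.2366]
tool_rot: [-2.839, -0.755, 0.08]
contact_force: [-1.0, 0.6, -0.8]
opening: 0.0427
grip_force: 0.2
```

Run:
```python
from h import *
p,A,o=now(); print(o['q'],o['contact_force'],o['contact_force']@XC)
b=np.degrees(np.arctan2(A[:,2]@XC,-A[2,2])); print('beta',b)
for th in range(98,108,2):
    c,B=lidpose(th,0,0,b); print(th,(p-c)@A[:,2],(p-c)@A[:,1])
way=[(*lidpose(th,.015,.0205,-12),1) for th in (103,104,105,106,107,108)]
rows(p,A,way,0)
```

```text
[0.10494127 0.10191062 1.56234055 0.19153213 1.56332514 1.14642189] [-1.0309496   0.61458959 -0.8048315 ] -1.045674723629443
beta -12.013181688936818
98 0.017034012279836638 0.03228983041764553
100 0.017351436554803194 0.025595537756420157
102 0.0174350399957288 0.01889424516032616
104 0.017284720744698598 0.01219411712213682
106 0.01690066194256516 0.005503316715791156
max 0.248 0.001
[[0.088, 0.248, -0.12, -0.0, 0.0, -0.001, 0.0], [-0.0, 0.167, 0.005, 0.0, 0.0, 0.0, 0.0], [0.0, 0.167, 0.008, 0.0, 0.0, 0.0, 0.0], [-0.0, 0.167, 0.011, 0.0, 0.0, 0.0, 0.0], [-0.0, 0.167, 0.014, 0.0, 0.0, 0.0, 0.0], [0.0, 0.167, 0.017, 0.0, 0.0, 0.0, 0.0]]
```

>>> jog_arm --pt "0 0.16 0 0 0 0 0" --pt "0 0.16 0 0 0 0 0" --pt "0 0.16 0 0 0 0 0"

```text
t: 11.05
tool_pos: [0.6058, 0.1849, 0.2343]
tool_rot: [-2.84, -0.756, 0.079]
contact_force: [-0.0, 0.0, 0.4]
opening: 0.0427
grip_force: 0.2
```

>>> jog_arm --pt "0 0.16 0 0 0 0 0" --pt "0 0.16 0 0 0 0 0"

```text
t: 11.25
tool_pos: [0.6085, 0.1803, 0.2327]
tool_rot: [-2.838, -0.757, 0.08]
contact_force: [-2.9, 2.1, 0.6]
opening: 0.0426
grip_force: 1.8
```

>>> jog_arm --pt "0 0.16 0 0 0 0 0" --pt "0 0.16 0 0 0 0 0"

```text
t: 11.45
tool_pos: [0.6113, 0.1755, 0.231]
tool_rot: [-2.836, -0.757, 0.082]
contact_force: [-5.4, 5.7, -0.0]
opening: 0.0426
grip_force: 3.5
```

>>> jog_arm --pt "0 0.16 0 0 0 0 0" --pt "0 0.16 0 0 0 0 0" --pt "0 -0.2 0 0 0 0 0" --pt "0 -0.2 0 0 0 0 0" --pt "0 -0.2 0 0 0 0 0" --pt "0 -0.3 0 0 0 0 0" --pt "0 -0.3 0 0 0 0 0" --pt "0 0 0 0 0 0 0"

```text
t: 12.25
tool_pos: [0.6037, 0.1893, 0.2351]
tool_rot: [-2.84, -0.756, 0.078]
contact_force: [-0.2, -0.1, -0.3]
opening: 0.0429
grip_force: 0.0
```

Run:
```python
from h import *
p,A,o=now(); print(o['q'],o['contact_force'],o['contact_force']@XC,p)
w,dw=ctrl.get_image('wrist'); t,dt=ctrl.get_image('top')
for n,d in(('wrist',dw),('top',dt)):
    W=cloud(n,d)-O; x=W@XC;y=W@YC;z=W[...,2]; s=(abs(y)<.1)&(x<.18)&(x>.085)&(z>.1)&(z<.27)&(abs(y)>.035)
    q=np.polyfit(z[s],x[s],1); print(n,'lid past vertical',np.degrees(np.arctan(q[0])),s.sum(),q)
cv2.imwrite('pics/s3c.png',np.hstack([cv2.resize(t[100:260,80:260],(450,400))[:,:,::-1],cv2.resize(w[:,:,::-1],(340,400))]))
```

```text
[0.10160843 0.10601034 1.56035198 0.19053639 1.56056871 1.14163774] [-0.18357532 -0.09250017 -0.26054327] -0.010963704723646963 [0.60367112 0.18933965 0.23509787]
wrist lid past vertical 1.8033385727292515 5626 [0.03148459 0.13179977]
top lid past vertical 20.052248487527056 20 [0.36500329 0.04761374]
```

View pics/s3c.png

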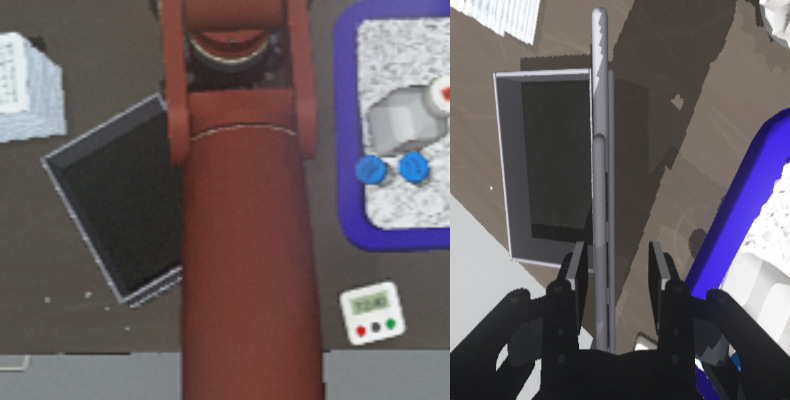

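The lid stands past upright with nothing touching it. I'll retract along the tool and go to the cutter.

>>> jog_arm --pt "0 0 -0.8 0 0 0 0" --pt "0 0 -1 0 0 0 0" --pt "0 0 -1 0 0 0 0" --pt "0 0 -1 0 0 0 0" --pt "0 0 -1 -0.13 0 0 0.4" --pt "0 0 0 -0.137 0 0 0.5"

```text
t: 12.95
tool_pos: [0.616, 0.1701, 0.3346]
tool_rot: [3.032, 0.802, 0.014]
contact_force: [-0.3, 0.5, 0.9]
opening: 0.064
grip_force: 0.0
```

Run:
```python
from h import *
p,A,o=now(); print(p,o['q'],o['contact_force'])
a=np.radians(-69.5); y=np.array([np.cos(a),np.sin(a),0]); D=np.c_[np.cross(y,-Z),y,-Z]
rows(p,A,[(np.array([.50,-.15,.30]),D,20),(np.array([.45,-.42,.22]),D,15)],.7)
w,dw=ctrl.get_image('wrist');W=cloud('wrist',dw)-O; x=W@XC;y=W@YC;z=W[...,2]
s=(abs(y)<.05)&(z>.23)&(z<.28)&(x>.05)&(x<.2); q=W[s]; print('lid top', s.sum(), [np.percentile(v[s],[2,50,98]).round(4) for v in (x,z)])
t,dt=ctrl.get_image('side');W=cloud('side',dt)-O; x=W@XC;y=W@YC;z=W[...,2]
s=(abs(y)<.09)&(z>.1)&(z<.24)&(x>.06)&(x<.2);f=np.polyfit(z[s],x[s],1);r=abs(np.polyval(f,z)-x)<.006;s&=r;f=np.polyfit(z[s],x[s],1);print('lid deg',90+np.degrees(np.arctan(f[0])),s.sum())
```

```text
[0.61600351 0.17009718 0.3346399 ] [ 0.15484547  0.03943887  1.45670313 -0.00409668  1.63573423  1.20823892] [-0.31751432  0.47532043  0.87265786]
max 0.785 0.01
[[-0.648, 0.552, 0.086, 0.0, -0.001, 0.01, 0.7], [-0.644, 0.557, 0.086, 0.0, -0.001, 0.01, 0.7], [-0.639, 0.562, 0.086, 0.0, -0.001, 0.01, 0.7], [-0.635, 0.567, 0.086, 0.0, -0.001, 0.01, 0.7], [-0.63, 0.572, 0.086, 0.0, -0.001, 0.01, 0.7], [-0.626, 0.577, 0.086, 0.0, -0.001, 0.01, 0.7], [-0.621, 0.582, 0.086, 0.0, -0.001, 0.01, 0.7], [-0.616, 0.587, 0.086, 0.0, -0.001, 0.01, 0.7]]
[[-0.612, 0.592, 0.086, 0.0, -0.001, 0.01, 0.7], [-0.607, 0.597, 0.086, 0.0, -0.001, 0.01, 0.7], [-0.602, 0.602, 0.086, 0.0, -0.001, 0.01, 0.7], [-0.597, 0.607, 0.086, 0.0, -0.001, 0.01, 0.7], [-0.592, 0.611, 0.086, 0.0, -0.001, 0.01, 0.7], [-0.587, 0.616, 0.086, 0.0, -0.001, 0.01, 0.7], [-0.582, 0.621, 0.086, 0.0, -0.001, 0.01, 0.7], [-0.577, 0.625, 0.086, 0.0, -0.001, 0.01, 0.7]]
[[-0.572, 0.63, 0.087, 0.0, -0.001, 0.01, 0.7], [-0.567, 0.635, 0.087, 0.0, -0.001, 0.01, 0.7], [-0.562, 0.639, 0.087, 0.0, -0.001, 0.01, 0.7], [-0.557, 0.644, 0.087, 0.0, -0.001, 0.01, 0.7], [-0.471, 0.785, 0.267, 0.0, 0.0, 0.0, 0.7], [-0.471, 0.785, 0.267, 0.0, 0.0, 0.0, 0.7], [-0.471, 0.785, 0.267, 0.0, 0.0, 0.0, 0.7], [-0.471, 0.785, 0.267, 0.0, 0.0, 0.0, 0.7]]
[[-0.471, 0.785, 0.267, 0.0, 0.0, 0.0, 0.7], [-0.471, 0.785, 0.267, 0.0, 0.0, 0.0, 0.7], [-0.471, 0.785, 0.267, 0.0, 0.0, 0.0, 0.7], [-0.471, 0.785, 0.267, 0.0, 0.0, 0.0, 0.7], [-0.471, 0.785, 0.267, 0.0, 0.0, 0.0, 0.7], [-0.471, 0.785, 0.267, 0.0, 0.0, 0.0, 0.7], [-0.471, 0.785, 0.267, 0.0, 0.0, 0.0, 0.7], [-0.471, 0.785, 0.267, 0.0, 0.0, 0.0, 0.7]]
[[-0.471, 0.785, 0.267, 0.0, 0.0, 0.0, 0.7], [-0.471, 0.785, 0.267, 0.0, 0.0, 0.0, 0.7], [-0.471, 0.785, 0.267, 0.0, 0.0, 0.0, 0.7]]
lid top 1953 [array([0.1279, 0.1364, 0.1408]), array([0.2323, 0.2527, 0.2546])]
lid deg 105.23624505901164 3004
```

The lid measures 105.2° (1.837 rad), on its stop. I'll transit to the cutter.

>>> jog_arm --pt "-0.65 0.55 0.08 0 0 0.01 0.7" --pt "-0.64 0.56 0.08 0 0 0.01 0.7" --pt "-0.64 0.56 0.08 0 0 0.01 0.7" --pt "-0.63 0.57 0.08 0 0 0.01 0.7" --pt "-0.63 0.57 0.08 0 0 0.01 0.7" --pt "-0.63 0.58 0.08 0 0 0.01 0.7" --pt "-0.62 0.58 0.08 0 0 0.01 0.7" --pt "-0.62 0.59 0.08 0 0 0.01 0.7"

```text
t: 13.85
tool_pos: [0.5669, 0.0422, 0.3159]
tool_rot: [3.06, 0.711, 0.0]
contact_force: [-0.3, 0.4, -0.3]
opening: 0.0727
grip_force: 0.0
```

>>> jog_arm --pt "-0.61 0.59 0.08 0 0 0.01 0.7" --pt "-0.61 0.6 0.08 0 0 0.01 0.7" --pt "-0.6 0.6 0.08 0 0 0.01 0.7" --pt "-0.6 0.61 0.08 0 0 0.01 0.7" --pt "-0.59 0.61 0.08 0 0 0.01 0.7" --pt "-0.59 0.62 0.08 0 0 0.01 0.7" --pt "-0.58 0.62 0.08 0 0 0.01 0.7" --pt "-0.58 0.62 0.08 0 0 0.01 0.7"

```text
t: 14.65
tool_pos: [0.5209, -0.0858, 0.3031]
tool_rot: [3.081, 0.615, 0.0]
contact_force: [-1.1, 0.6, 0.0]
opening: 0.0726
grip_force: 0.0
```

>>> jog_arm --pt "-0.57 0.63 0.08 0 0 0.01 0.7" --pt "-0.57 0.63 0.08 0 0 0.01 0.7" --pt "-0.56 0.64 0.08 0 0 0.01 0.7" --pt "-0.56 0.64 0.08 0 0 0.01 0.7" --pt "-0.47 0.79 0.27 0 0 0 0.7" --pt "-0.47 0.79 0.27 0 0 0 0.7" --pt "-0.47 0.79 0.27 0 0 0 0.7" --pt "-0.47 0.79 0.27 0 0 0 0.7"

```text
t: 15.45
tool_pos: [0.4852, -0.2223, 0.2749]
tool_rot: [3.09, 0.567, 0.0]
contact_force: [0.1, -1.0, 0.2]
opening: 0.0723
grip_force: 0.0
```

>>> jog_arm --pt "-0.47 0.79 0.27 0 0 0 0.7" --pt "-0.47 0.79 0.27 0 0 0 0.7" --pt "-0.47 0.79 0.27 0 0 0 0.7" --pt "-0.47 0.79 0.27 0 0 0 0.7" --pt "-0.47 0.79 0.27 0 0 0 0.7" --pt "-0.47 0.79 0.27 0 0 0 0.7" --pt "-0.47 0.79 0.27 0 0 0 0.7" --pt "-0.47 0.79 0.27 0 0 0 0.7"

```text
t: 16.25
tool_pos: [0.4601, -0.3675, 0.2315]
tool_rot: [-3.09, -0.567, 0.0]
contact_force: [-0.1, -1.0, -0.2]
opening: 0.073
grip_force: 0.0
```

Run:
```python
from h import *
p,A,o=now(); print(p,o['q'],o['contact_force'],o['opening'])
w,dw=ctrl.get_image('wrist'); W=cloud('wrist',dw); np.save('pics/Ww.npy',W); cv2.imwrite('pics/w4.png',w[:,:,::-1])
s=(W[...,2]>.008)&(W[...,2]<.03)&(W[...,0]>.37)&(W[...,0]<.57)&(W[...,1]<-.34)&(W[...,1]>-.5)
n,l,st,ce=cv2.connectedComponentsWithStats(s.astype(np.uint8)); k=1+np.argmax(st[1:,4]); q=W[l==k]
r=cv2.minAreaRect(q[:,:2].astype(np.float32)); print(len(q),r,np.percentile(q[:,2],[50,98]))
hsv=cv2.cvtColor(w,cv2.COLOR_RGB2HSV); og=W[(hsv[...,1]>170)&(hsv[...,2]>120)&(hsv[...,0]<20)]; og=og[og[:,1]<-.33]; og=og[og[:,2]<.05]
u=np.array([np.cos(np.radians(20.5)),np.sin(np.radians(20.5))]);v=np.array([-u[1],u[0]]); c=np.array(r[0])
for nm,g in(('all',q),('orange',og)):
    a=(g[:,:2]-c)@u; b=(g[:,:2]-c)@v
    print(nm,a.min(),a.max(),b.min(),b.max(),np.median(g[:,2]))
    for t in(-.04,-.02,0,.02): m=abs(a-t)<.004; print(t,b[m].min().round(4) if m.any() else '',b[m].max().round(4) if m.any() else '')
```

```text
[ 0.46010492 -0.36746613  0.23146099] [-8.00276515e-01 -3.25719865e-02  1.69852042e+00  1.60616488e-05
  1.47571853e+00  4.07462593e-01] [-0.14441322 -0.96528911 -0.2311426 ] 0.07298178912678326
3041 ((0.4669356048107147, -0.4190823435783386), (0.13962595164775848, 0.045835450291633606), 19.826753616333008) [0.01424583 0.01864979]
all -0.06958866829794107 0.06979852590108587 -0.023056476032562324 0.02336436577877308 0.014245834630415094
-0.04 -0.0224 0.0234
-0.02 -0.0215 0.0227
0 -0.0224 0.0219
0.02 -0.0226 0.019
orange -0.06535337697296054 0.05490701343371537 -0.02513671137722123 0.005840471059145574 0.012061931726200126
-0.04 -0.023 -0.0094
-0.02 -0.0215 -0.0086
0 -0.0229 -0.0091
0.02 -0.0226 -0.0101
```

View pics/w4.png

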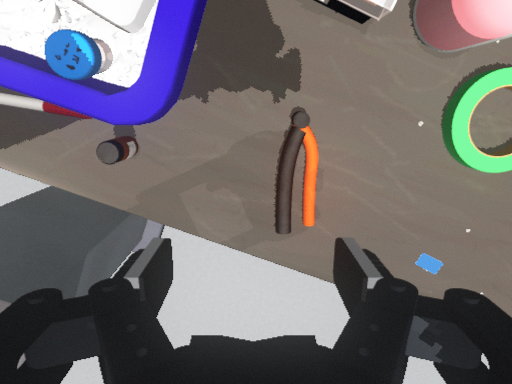

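The picture shows the cutter with its head at (300,120) and its grip ends at (284,232) and (309,223), square to the fingers. I'll descend onto it.

>>> jog_arm --pt "-0.18 0.8 0.6 0 0 0 0.8" --pt "-0.18 0.8 0.9 0 0 0 0.8" --pt "-0.18 0.84 1 0 0 0 0.8" --pt "0 0 1 0 0 0 0.8" --pt "0 0 1 0 0 0 0.8" --pt "0 0 1 0 0 0 0.8" --pt "0 0 1 0 0 0 0.8" --pt "0 0 1 0 0 0 0.8"

```text
t: 17.1
tool_pos: [0.4677, -0.4158, 0.081]
tool_rot: [-3.09, -0.567, -0.0]
contact_force: [-0.2, 0.0, -0.6]
opening: 0.0765
grip_force: 0.0
```

>>> jog_arm --pt "0 0 1 0 0 0 0.8" --pt "0 0 1 0 0 0 0.8" --pt "0 0 0.9 0 0 0 0.8" --pt "0 0 0.6 0 0 0 0.8" --pt "0 0 0.3 0 0 0 0.8" --pt "0 0 0 0 0 0 0.8"

```text
t: 17.7
tool_pos: [0.4674, -0.4151, 0.0051]
tool_rot: [-3.089, -0.567, 0.001]
contact_force: [0.0, 0.9, -0.0]
opening: 0.0768
grip_force: 0.0
```

>>> jog_arm --pt "0 0.08 0.12 0 0 0 0.8" --pt "0 0 0 0 0 0 0" --pt "0 0 0 0 0 0 -0.3" --pt "0 0 0 0 0 0 -0.3" --pt "0 0 0 0 0 0 -0.3" --pt "0 0 0 0 0 0 -0.3" --grip_force 35

```text
t: 18.3
tool_pos: [0.4688, -0.4177, 0.0048]
tool_rot: [3.088, 0.567, 0.001]
contact_force: [-1.7, 0.6, 5.3]
opening: 0.0435
grip_force: 36.1
```

>>> jog_arm --pt "0 0 0 0 0 0 -0.3" --pt "0 0 -0.2 0 0 0 -0.3" --pt "0 0 -0.4 0 0 0 -0.3" --pt "0 0 -0.6 0 0 0 -0.3" --pt "0 0 -0.8 0 0 0 -0.3" --pt "0 0 -0.8 0 0 0 -0.3"

```text
t: 18.9
tool_pos: [0.4684, -0.417, 0.0612]
tool_rot: [3.089, 0.567, 0.001]
contact_force: [0.4, -0.2, -1.0]
opening: 0.0436
grip_force: 35.6
```

Run:
```python
from h import *
p,A,o=now(); print(p,o['contact_force'],o['opening'],o['grip_force'])
w,dw=ctrl.get_image('wrist'); W=cloud('wrist',dw)
hsv=cv2.cvtColor(w,cv2.COLOR_RGB2HSV); m=(hsv[...,1]>170)&(hsv[...,2]>100)&(hsv[...,0]<20)
og=(W[m]-p)@A; og=og[(abs(og[:,0])<.09)&(abs(og[:,1])<.05)&(abs(og[:,2])<.08)]; print(len(og),np.percentile(og,[1,50,99],axis=0)); print('slope z/x',np.polyfit(og[:,0],og[:,2],1),'y/x',np.polyfit(og[:,0],og[:,1],1))
cv2.imwrite('pics/w5.png',w[:,:,::-1])
```

```text
[ 0.46838589 -0.41701581  0.06121557] [ 0.35037286 -0.15375539 -1.00419718] 0.04357807796676995 35.62913044122979
4019 [[-0.03951404  0.00555735 -0.01485998]
 [ 0.02447918  0.01429346 -0.01191054]
 [ 0.05382428  0.02354762 -0.00682903]]
slope z/x [-0.02011386 -0.01154125] y/x [-0.03802775  0.01573196]
```

View pics/w5.png

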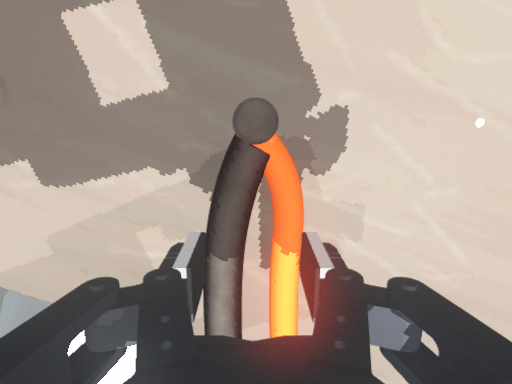

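The cutter is held square and level between the pads, with its head at (255,120). I'll carry it over the lid and above the case.

Run:
```python
from h import *
p,A,o=now(); D=rot(0,1)
T=cw(-.010,.36); print(T)
rows(p,A,[(np.array([.50,-.10,.36]),A,1),(np.array([.50,-.10,.36]),D,1),(T,D,1)],-.3)
```

```text
[0.52553026 0.32747765 0.36      ]
max 17.913 0.2
[[7.1, -14.277, -14.824, 0.0, 0.0, 0.0, -0.3], [0.0, 0.0, 0.0, 0.008, -0.002, -0.2, -0.3], [11.73, -17.913, 0.0, 0.0, 0.0, 0.0, -0.3]]
```

>>> jog_arm --pt "0.2 -0.4 -0.7 0 0 0 -0.3" --pt "0.36 -0.71 -0.8 0 0 0 -0.3" --pt "0.36 -0.71 -0.8 0 0 0 -0.3" --pt "0.36 -0.71 -0.8 0 0 0 -0.3" --pt "0.36 -0.71 -0.8 0 0 0 -0.3" --pt "0.36 -0.71 -0.8 0 0 0 -0.3" --pt "0.36 -0.71 -0.8 0 0 0 -0.3" --pt "0.36 -0.71 -0.8 0 0 0 -0.3"

```text
t: 19.75
tool_pos: [0.4807, -0.2957, 0.1866]
tool_rot: [-3.09, -0.568, 0.0]
contact_force: [-0.1, 0.4, -0.5]
opening: 0.0437
grip_force: 35.8
```

>>> jog_arm --pt "0.36 -0.71 -0.8 0 0 0 -0.3" --pt "0.36 -0.71 -0.8 0 0 0 -0.3" --pt "0.36 -0.71 -0.8 0 0 0 -0.3" --pt "0.36 -0.71 -0.8 0 0 0 -0.3" --pt "0.36 -0.71 -0.8 0 0 0 -0.3" --pt "0.36 -0.71 -0.8 0 0 0 -0.3" --pt "0.36 -0.71 -0.8 0 0 0 -0.3" --pt "0.36 -0.71 -0.8 0 0 0 -0.3"

```text
t: 20.55
tool_pos: [0.4945, -0.1692, 0.3149]
tool_rot: [3.09, 0.567, 0.0]
contact_force: [0.6, 1.0, -1.3]
opening: 0.0439
grip_force: 35.8
```

>>> jog_arm --pt "0.36 -0.71 -0.8 0 0 0 -0.3" --pt "0.36 -0.71 -0.8 0 0 0 -0.3" --pt "0.36 -0.71 -0.6 0 0 0 -0.3" --pt "0.36 -0.75 -0.4 0 0 -0.05 -0.3" --pt "0.44 -0.78 0 0 0 -0.05 -0.3" --pt "0.46 -0.8 0 0 0 -0.05 -0.3" --pt "0.5 -0.81 0 0 0 -0.05 -0.3" --pt "0.53 -0.81 0 0 0 0 -0.3"

```text
t: 21.35
tool_pos: [0.5068, -0.0306, 0.3658]
tool_rot: [-3.036, -0.809, 0.001]
contact_force: [0.5, -0.0, -0.8]
opening: 0.0438
grip_force: 35.8
```

>>> jog_arm --pt "0.53 -0.81 0 0 0 0 -0.3" --pt "0.53 -0.81 0 0 0 0 -0.3" --pt "0.53 -0.81 0 0 0 0 -0.3" --pt "0.53 -0.81 0 0 0 0 -0.3" --pt "0.53 -0.81 0 0 0 0 -0.3" --pt "0.53 -0.81 0 0 0 0 -0.3" --pt "0.53 -0.81 0 0 0 0 -0.3" --pt "0.53 -0.81 0 0 0 0 -0.3"

```text
t: 22.15
tool_pos: [0.5158, 0.1241, 0.3658]
tool_rot: [-3.036, -0.808, 0.001]
contact_force: [-0.4, -0.4, 0.0]
opening: 0.0442
grip_force: 35.8
```

Run:
```python
from h import *
p,A,o=now(); D=rot(0,1); print(p,o['t'],o['q'],o['grip_force'],case_xyz(p))
rows(p,A,[(p,D,1),(cw(-.01,.36),D,1),(cw(-.01,.0135),D,1)],-.3)
```

```text
[0.51578316 0.12412317 0.36579799] 22.15 [ 9.58345816e-02 -2.17184057e-01  1.64705500e+00 -2.22937915e-06
  1.71215535e+00  1.14636664e+00] 35.7641702053661 [ 0.16161994 -0.10952008  0.36579799]
max 17.325 0.001
[[0.0, 0.0, 0.0, -0.0, 0.001, 0.0, -0.3], [5.476, -8.581, 0.29, 0.0, 0.0, 0.0, -0.3], [0.0, 0.0, 17.325, 0.0, 0.0, 0.0, -0.3]]
```

>>> jog_arm --pt "0.5 -0.78 0 0 0 0 -0.3" --pt "0.5 -0.78 0 0 0 0 -0.3" --pt "0.5 -0.78 0 0 0 0 -0.3" --pt "0.5 -0.78 0 0 0 0 -0.3" --pt "0.5 -0.78 0 0 0 0 -0.3" --pt "0.5 -0.78 0 0 0 0 -0.3" --pt "0.5 -0.78 0 0 0 0 -0.3" --pt "0.5 -0.78 0 0 0 0 -0.3"

```text
t: 22.95
tool_pos: [0.5231, 0.2722, 0.3657]
tool_rot: [3.036, 0.808, -0.001]
contact_force: [-0.6, -0.2, -0.2]
opening: 0.0438
grip_force: 35.8
```

>>> jog_arm --pt "0.5 -0.78 0.1 0 0 0 -0.3" --pt "0.5 -0.78 0.3 0 0 0 -0.3" --pt "0.48 -0.78 0.5 0 0 0 -0.3" --pt "0 0 0.8 0 0 0 -0.3" --pt "0 0 1 0 0 0 -0.3" --pt "0 0 1 0 0 0 -0.3" --pt "0 0 1 0 0 0 -0.3" --pt "0 0 1 0 0 0 -0.3"

```text
t: 23.75
tool_pos: [0.5253, 0.3255, 0.249]
tool_rot: [3.035, 0.807, -0.003]
contact_force: [-0.2, -0.0, -0.2]
opening: 0.0438
grip_force: 35.8
```

Run:
```python
from h import *
p,A,o=now(); print(p,o['q'],o['grip_force'],case_xyz(p))
im,d=shot('side','s6.png'); w,dw=ctrl.get_image('wrist')
W=cloud('wrist',dw)-O; x=W@XC;y=W@YC;z=W[...,2]
# rim of walls
s=(z>.06)&(z<.078)&(abs(x)<.11)&(abs(y)<.12); print('rim x,y',np.percentile(x[s],[1,5,95,99]).round(4),np.percentile(y[s],[1,5,95,99]).round(4),s.sum())
cv2.imwrite('pics/s6c.png',np.hstack([cv2.resize(im[130:310,120:320],(440,396))[:,:,::-1],cv2.resize(w[:,:,::-1],(350,396))]))
```

```text
[0.52532568 0.32546783 0.24899039] [ 4.34513527e-01  2.78359499e-02  1.60900898e+00 -4.38154222e-04
  1.50689419e+00  1.48566126e+00] 35.76163461460965 [-0.00835761 -0.00117636  0.24899039]
rim x,y [-0.0825 -0.081   0.0884  0.0902] [-0.0951 -0.0807  0.1002  0.1012] 6042
```

View pics/s6c.png

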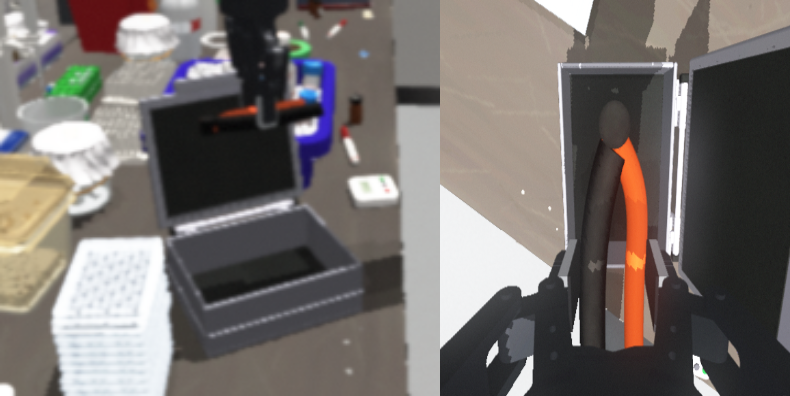

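The cutter hangs over the open case, aligned with it, and the lid leans on its stop. I'll lower it gently.

>>> jog_arm --pt "0.05 -0.2 1 0 0 0 -0.3" --pt "0 0 1 0 0 0 -0.3" --pt "0 0 1 0 0 0 -0.3" --pt "0 0 1 0 0 0 -0.3" --pt "0 0 1 0 0 0 -0.3" --pt "0 0 1 0 0 0 -0.3" --pt "0 0 1 0 0 0 -0.3" --pt "0 0 1 0 0 0 -0.3"

```text
t: 24.65
tool_pos: [0.5251, 0.3299, 0.0914]
tool_rot: [3.036, 0.807, 0.001]
contact_force: [0.2, -0.0, -0.3]
opening: 0.0438
grip_force: 35.8
```

>>> jog_arm --pt "0 0 1 0 0 0 -0.3" --pt "0 0 1 0 0 0 -0.3" --pt "0 0 0.7 0 0 0 -0.3" --pt "0 0 0.4 0 0 0 -0.3" --pt "0 0 0.2 0 0 0 -0.3" --pt "0 0 0.2 0 0 0 -0.3" --pt "0 0 0 0 0 0 -0.3"

```text
t: 25.35
tool_pos: [0.525, 0.3301, 0.0218]
tool_rot: [-3.036, -0.808, -0.001]
contact_force: [0.3, 0.3, -0.7]
opening: 0.0438
grip_force: 35.8
```

>>> jog_arm --pt "0 0 0.15 0 0 0 -0.3" --pt "0 0 0.1 0 0 0 -0.3" --pt "0 0 0.05 0 0 0 -0.3" --pt "0 0 0 0 0 0 -0.3"

```text
t: 25.75
tool_pos: [0.5247, 0.33, 0.0155]
tool_rot: [3.036, 0.808, -0.0]
contact_force: [-0.2, 0.1, -0.8]
opening: 0.0438
grip_force: 35.8
```

>>> jog_arm --pt "0 0 0.05 0 0 0 -0.3" --pt "0 0 0.05 0 0 0 -0.3" --pt "0 0 0 0 0 0 -0.3"

```text
t: 26.05
tool_pos: [0.5246, 0.3299, 0.0134]
tool_rot: [3.036, 0.808, -0.0]
contact_force: [-0.5, 0.0, -1.5]
opening: 0.0435
grip_force: 35.8
```

>>> jog_arm --pt "0 0 0.05 0 0 0 -0.3" --pt "0 0 0.05 0 0 0 -0.3" --pt "0 0 0 0 0 0 -0.3"

```text
t: 26.35
tool_pos: [0.5249, 0.3301, 0.0128]
tool_rot: [3.036, 0.808, -0.0]
contact_force: [-2.2, -1.6, 6.1]
opening: 0.0435
grip_force: 36.6
```

The cutter is on the floor (6 N of contact). I'll release it gently, then rise.

>>> jog_arm --pt "0 0 -0.02 0 0 0 0.1" --pt "0 0 0 0 0 0 0.2" --pt "0 0 0 0 0 0 0.4" --pt "0 0 0 0 0 0 0.45" --pt "0 0 0 0 0 0 0.45"

```text
t: 26.85
tool_pos: [0.5247, 0.33, 0.0118]
tool_rot: [3.036, 0.808, -0.0]
contact_force: [0.6, 0.7, -0.6]
opening: 0.0618
grip_force: 0.0
```

>>> jog_arm --pt "0 0 -0.3 0 0 0 0.45" --pt "0 0 -0.6 0 0 0 0.45" --pt "0 0 -1 0 0 0 0.45" --pt "0 0 -1 0 0 0 0.45" --pt "0 0 -1 0 0 0 0.45" --pt "0 0 -1 0 0 0 0.45" --pt "0 0 -1 0 0 0 0.45" --pt "0 0 -1 0 0 0 0.45"

```text
t: 27.65
tool_pos: [0.525, 0.3301, 0.1523]
tool_rot: [-3.036, -0.808, -0.003]
contact_force: [0.5, 0.1, -0.1]
opening: 0.062
grip_force: 0.0
```

>>> jog_arm --pt "0 0 -1 0 0 0 0.45" --pt "0 0 -1 0 0 0 0.45" --pt "0 0 -1 0 0 0 0.45" --pt "0 0 -0.5 0 0 0 0.45" --pt "0 0 0 0 0 0 0.45"

```text
t: 28.15
tool_pos: [0.5258, 0.3305, 0.223]
tool_rot: [-3.035, -0.808, -0.007]
contact_force: [-0.6, 0.9, 0.0]
opening: 0.0621
grip_force: 0.0
```

Run:
```python
from h import *
p,A,o=now(); print(p,o['contact_force'],case_xyz(p),o['t'])
w,dw=ctrl.get_image('wrist'); W=cloud('wrist',dw)-O; x=W@XC;y=W@YC;z=W[...,2]
s=(z>.017)&(z<.05)&(abs(x)<.065)&(abs(y)<.085)
n,l,st,ce=cv2.connectedComponentsWithStats(s.astype(np.uint8)); k=1+np.argmax(st[1:,4]); s=l==k
print(cv2.minAreaRect(np.c_[x[s],y[s]].astype(np.float32)),np.percentile(z[s],[50,98]),np.polyfit(y[s],z[s],1))
t,dt=ctrl.get_image('side');W=cloud('side',dt)-O; x=W@XC;y=W@YC;z=W[...,2]
s=(abs(y)<.09)&(z>.1)&(z<.24)&(x>.06)&(x<.2);f=np.polyfit(z[s],x[s],1);s&=abs(np.polyval(f,z)-x)<.006;f=np.polyfit(z[s],x[s],1);print('lid deg',90+np.degrees(np.arctan(f[0])),s.sum())
```

```text
[0.52576267 0.33049763 0.22299892] [-0.62343195  0.85558622  0.00528423] [-0.01250513  0.00170253  0.22299892] 28.15
((-0.013718264177441597, -0.0008413419127464294), (0.13876180350780487, 0.045086488127708435), 89.10345458984375) [0.02190256 0.02588539] [0.01064275 0.02188836]
lid deg 105.14395632927636 2429
```

The cutter lies flat and centred on the floor, the lid is at 105.1°, and the arm touches nothing. I'll hand it in.

```bash
python3 -c "
from station import ctrl
print(ctrl.finish_job())"
```

```text
the job is handed in; nothing more can be done
None
```

The job is handed in: the lid rests on its stop at about 105° (1.84 rad), and the cutter lies flat and centred in the open case. The timer, marker and vial were not touched, and the arm is clear. No verdict was returned.

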